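# Set up the injector lift jig with spacer and gap gauge

### The job

Set up the green injector jig: first slide the copper spacer sleeve over the jig's upright post until it sits on the base plate, then take the yellow-handled blade gauge out of the open parts well and push its blade into the slanted, red-ringed gap of the jig's steel block until the handle's shoulder is home on the block's face, and leave it there. Finally swing the well's lid fully shut, and leave everything else, the blue-handled gauge included, where it is.

Things in the scene. Friction and masses are not known exactly. Their poses are not given: they have to be found in the camera images.
- spacer: Copper-coloured spacer sleeve (plain ring) standing loose on the slab: 44 mm outside diameter, 25 mm bore, 30 mm tall, 0.13 to 0.25 kg. Origin at the centre of its underside, z up.
- jig: Fixed green jig base plate, 120 mm (x) by 230 mm (y) by 12 mm thick, lying on the slab. Origin at the centre of its underside, z up. The post stands on it at y = -65 mm, the gap block at y = +55 mm; the base's -x side faces roughly to the robot.
- post_foot (a point): Point on the jig's upright steel post, on its axis at the top of the base plate (12 mm above the slab). The post is 20 mm in diameter and rises 50 mm above this point, tapering over its last 7 mm to 13 mm.
- gap_block: Fixed steel block on the jig, 70 (x) by 80 (y) by 42 mm deep; its face looks up and to the robot. Origin at the centre of the gap's mouth, in the face, 72 mm above the slab. z points out of the gap, square to the face, leaning 30 degrees from vertical to the jig's -x; y is horizontal. The gap is a slot 6.5 mm (x) by 27 mm (y) through the whole depth, its mouth ringed in red.
- yellow_gauge: Gauge with yellow handle, 0.06 to 0.13 kg: box handle 16 (x) by 30 (y) by 54 mm (z); below it a flat blade 4 (x) by 24 (y) by 36 mm long, its last 6 mm only 2.5 by 19. Origin at the shoulder where blade meets handle, z up the handle. Half turns about z are alike. Starts upright in either rack slot of the well, shoulder 48 mm above the slab. Home in the gap, its origin and z axis meet gap_block's.
- blue_gauge: Gauge of the same shape with a blue handle in the other rack slot, 100 mm away; it stays there.
- well: Fixed open-topped dark steel box, 160 (x) by 220 (y) by 108 mm tall, walls 5 mm. Origin at the centre of its underside, z up. Its lid is hinged along its +x rim, the side away from the jig. Slots of the rack inside at x = -5 mm, y = -50 and +50 mm; gauges in them have their 16 mm thickness along the well's y.
- lid (a joint): Angle of the well's cast lid: 0 shut, about 1.75 rad at the start (standing open, leaning slightly back beyond vertical). The hinge is stiff, so the lid stays at any angle; moving it takes about 1 N m. Lid plate 160 mm from hinge to free edge, 220 mm along the hinge, 10 mm thick, 0.9 kg. It can be pushed shut on its outer face with closed fingers.
- lid_hinge (a point): Point on the hinge line, at the middle of it, at the underside of the shut lid, 108.5 mm above the slab; its z axis is square to the lid plate toward the outer face (up when shut), its -x axis points from the hinge to the lid's free edge and y runs along the hinge.
- lid_handle (a point): Tip of the steel knob on the lid's outer face, 35 mm off that face and 130 mm from the hinge, midway along the hinge direction.
- puller: Bystander: rusty steel T-handled injector puller, about 180 mm long, lying flat.
- red_cap: Bystander: red plastic storage cap, 38 mm across, 28 mm tall.
- brass_cone: Bystander: brass sealing cone, 30 mm across, 32 mm tall.
- nut_a: Bystander: grey iron nozzle nut, 34 mm across, 34 mm tall.
- nut_b: Bystander: the second grey iron nozzle nut, 34 mm across, 34 mm tall.
- adapter: Bystander: chrome test gauge adapter, 32 mm across, 55 mm tall.
There are look-alikes about, which are no part of the job. What is meant by the yellow_gauge is not turquoise, and is the smaller of those in its own colour. There is more than one size of the spacer; the one meant has the size given above.

How it is judged:
By the outcome, as a careful person would: the job done as asked, in the order asked, and still so for the second after the job is handed in, with the robot touching nothing.
It also fails if it takes over 64 s, if anything falls off the work surface, if the arm or the gripper's body presses on something with over 40 N, if the wrist force passes 120 N, or if a joint passes its speed limit or range.

### The arm

A 6-joint arm with a two-finger parallel gripper is mounted at the origin on the work surface. World frame = base frame: x ahead of the robot, y to its left, z up, the work surface at z = 0. Lengths are in mm, angles in degrees, forces in N, time in s.
With the tool pointing down it reaches from about 275 to 750 mm from the base axis. Payload 10.2 kg.
Tool frame: the origin (TCP) lies midway between the tips of the shut fingers; the grasp point (between the pads) lies 19 mm behind it; z points along the fingers, x is the direction in which the jaws open and shut, and the axes are right-handed (so a half turn about z gives the same grasp; the last joint's range is limited). The gripper opens to 85 mm and grips with 20 to 120 N. Pads are 22 mm wide; open, the fingers measure 114 mm over their backs; the gripper's body (76 mm by 85 mm) begins 54 mm behind the grasp point. The pads swing forward as they close: fully open they stand 13 mm farther back than shut.
Start: joints at [-87.915, 17.928, 85.812, -0, 76.261, -12.8], TCP at [134.852, -507.391, 231.294] pointing down, gripper open.
Joint ranges: [-168.41, 168.41], [-55.51, 124.54], [10.69, 146.95], [-70.63, 250.63], [1, 178], [-165.06, 165.06]. Speed limits (degrees/s): [136.94, 136.94, 172.46, 180, 180, 180].

### API

Orientations are given as a 3x3 rotation matrix whose columns are the frame's x, y, z axes.
In Python, from plant import telemetry, camera, camera_params, env gives the robot as it stands.
- The arm moves only by the tool play_rows, never from a script. Its argument "rows" is a list of rows, each a list of 4 numbers: the shift along the tool's x, y, z in units of 30 mm (1.0 is 30 mm), then the turn about the tool's z in rad. A call has 1 to 12 rows; each row is the pose to reach, as a shift and turn from the pose measured when the call began, along the tool's axes at that moment; what a row does not reach only later rows make up. A row lasts 1/12 s, in which the tool goes at most 41.7 mm and 7.16 degrees, less where a joint would pass 70% of its speed; a pose out of reach is approached as far as the arm can. A call with a gripper value outside its range is refused whole. "claw" is the opening, from 0 (shut) to 1 (fully open), set as the call begins (left out, the last holds). The fingers move at their own pace and stop on an object; "force" is the grip in N (left out, the last holds). Time passes only in rows, so rows that repeat a pose let the fingers close. It gives the time, the measured TCP pose, the force and the opening at its end, in the units of the state.
- telemetry.state(): the state, without advancing time (a new reading comes with each control period).
- camera(name): name is "side" or "top" or "wrist"; returns the picture (480x640x3 uint8, red, green, blue); there is no depth.
- camera_params(name): a dict with "mtx" (3x3 intrinsics, pixels), "position" and "orientation" of the camera in the world. Camera axes: x right, y down, z forward; pixel columns grow to the right and rows downward; lengths in mm; the calibration is good to about 2 mm. A picture is of the moment at which its call begins: read the wrist's pose just before it. camera_params takes no time and is no camera call; for the wrist camera it gives the pose at the moment of the call.
- env.job_done(): hands the job in, once; it reports no verdict.
The state is a dict: "t": time; "joints": joint angles; "joint_vel": joint speeds; "tau": joint torques, N m; "eef_pos": TCP position; "orientation": TCP orientation; "ft_force": force on the tool from outside, world axes, zero at the start; "moment": the same for the moment, N m; "gripper_width": finger opening in mm.
Only numpy, scipy, OpenCV 4.12 (cv2) and the standard library are available. Lean on these libraries where they do the work, as an engineer would, in place of code of your own. Each camera call takes 0.05 s, during which the arm holds its last target.

## Working session

There is one attempt and no reset: what is moved stays moved. The work goes in short steps, Python scripts to look and compute and a tool call to move; the robot and the scene stay as the last step left them, time stands still between calls to the robot, and variables do not carry over. Pictures are saved under pics/ and viewed, and the job is handed in when it is done.

Besides the shell and the picture viewer there is one more tool, called after ">>>" as a command line: name --pt "numbers of a row" for each row, then --argument value for the rest. play_rows: Moves the arm, as the interface text tells. Its arguments: {"type":"object","properties":{"rows":{"type":"array"},"claw":{"type":"number"},"force":{"type":"number"}},"required":["rows"]}

```bash
ls; mkdir -p pics
python3 - <<'E'
from plant import telemetry, camera, camera_params
import cv2
s=telemetry.state();print(s)
for n in["side","top","wrist"]:
    p=camera_params(n);print(n,p)
    cv2.imwrite(f"pics/{n}0.png",camera(n)[:,:,::-1])
E
```

```text
pics
{'t': 0.0, 'joints': array([-8.79146887e+01,  1.79612872e+01,  8.58555379e+01,  6.07582312e-04,
        7.62618988e+01, -1.27991357e+01]), 'joint_vel': array([ 0.04062107,  0.07773451,  0.10762848, -0.09281969, -0.05324919,
       -0.00684359]), 'tau': array([-2.82492783e-04, -4.12267613e+01, -2.59745032e+01, -1.49628459e-04,
        4.10742898e-03,  2.12998037e-05]), 'eef_pos': array([ 134.84432808, -507.10798223,  230.70858306]), 'orientation': array([[ 2.56867991e-01, -9.66446498e-01, -3.97020186e-05],
       [-9.66445573e-01, -2.56867802e-01,  1.37345643e-03],
       [-1.33757032e-03, -3.14427154e-04, -9.99999056e-01]]), 'ft_force': array([ 0.6660614 ,  0.26434134, -0.04284798]), 'moment': array([ 0.00554155,  0.04207349, -0.02176959]), 'gripper_width': 85.74621236754552}
side {'mtx': array([[588.32140063,   0.        , 310.56885524],
       [  0.        , 588.32140063, 239.03069656],
       [  0.        ,   0.        ,   1.        ]]), 'position': array([251.71952586, 627.9213154 , 931.405167  ]), 'orientation': array([[-0.92074515, -0.29534959,  0.25494506],
       [-0.390
[... 209 characters left out ...]
.        ,   0.        ,   1.        ]]), 'position': array([ 381.63729966,  -37.12376955, 1118.51396362]), 'orientation': array([[ 0.01936917, -0.98943086,  0.14370596],
       [-0.99962466, -0.01637915,  0.02196057],
       [-0.01937469, -0.14407738, -0.98937674]])}
wrist {'mtx': array([[376.29804522,   0.        , 321.62311967],
       [  0.        , 376.29804522, 238.60970747],
       [  0.        ,   0.        ,   1.        ]]), 'position': array([ 205.45211894, -487.81619433,  373.90836352]), 'orientation': array([[ 2.56777651e-01, -9.26988568e-01, -2.73418056e-01],
       [-9.66470146e-01, -2.46531678e-01, -7.18163511e-02],
       [-8.33275714e-04,  2.82691223e-01, -9.59210602e-01]])}
```

View pics/top0.png

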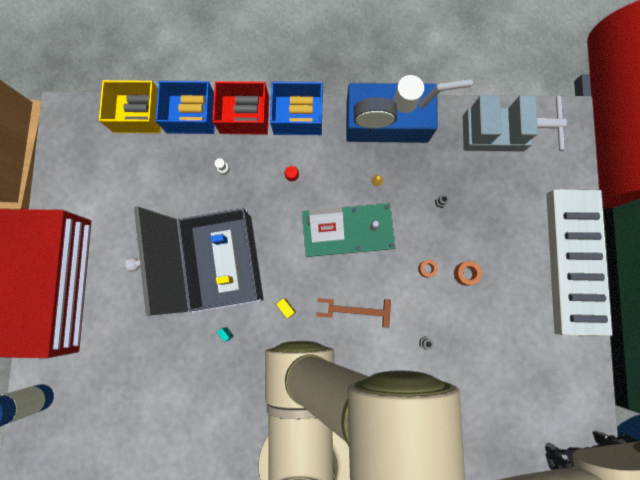

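View pics/side0.png

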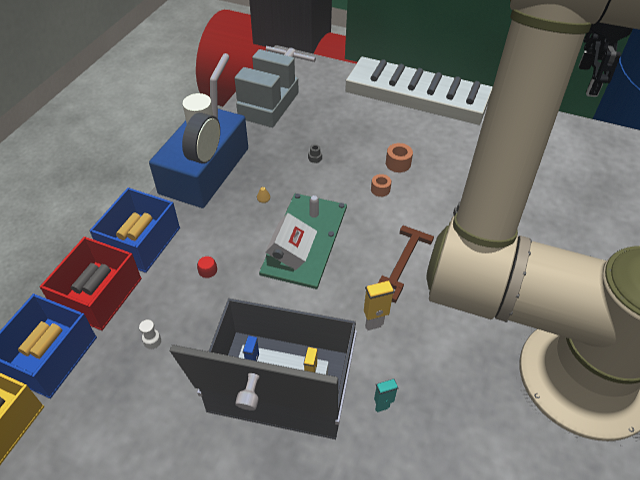

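View pics/wrist0.png

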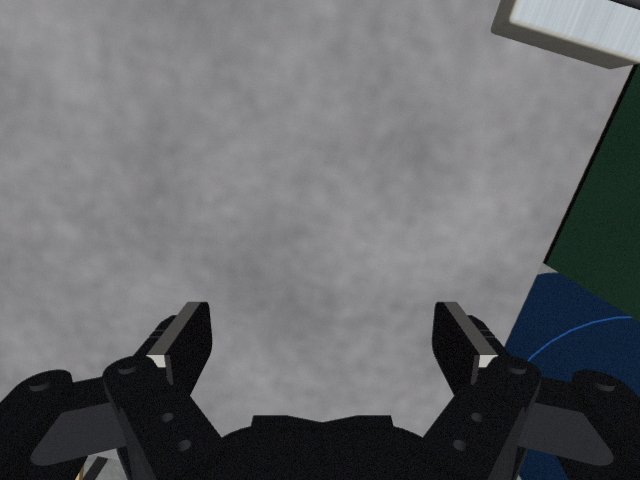

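The top view shows two copper rings at (428,268) and (468,273). Yellow gauges are at (222,280), in the well, and (286,308), on the slab. There is a turquoise one at (225,335) and a blue one at (218,239) in the well. The jig is near (350,230) and the open lid is on the well's left. I'll zoom in next.

```bash
cat > h.py <<'E'
import numpy as np, cv2
from plant import camera_params
def ray(n,px,P=None):
    p=P or camera_params(n); K=p['mtx'];d=p['orientation']@np.linalg.solve(K,np.array([px[0],px[1],1.]))
    return p['position'],d/np.linalg.norm(d)
def onz(n,px,z,P=None):
    o,d=ray(n,px,P); return o+d*(z-o[2])/d[2]
def proj(n,X,P=None):
    p=P or camera_params(n); c=p['orientation'].T@(np.asarray(X,float)-p['position']); u=p['mtx']@c; return u[:2]/u[2]
def tri(obs):
    A=np.zeros((3,3));b=np.zeros(3)
    for n,px,*P in obs:
        o,d=ray(n,px,*P);M=np.eye(3)-np.outer(d,d);A+=M;b+=M@o
    X=np.linalg.solve(A,b)
    return X
E
python3 - <<'E'
import cv2,numpy as np
from h import *
t=cv2.imread('pics/top0.png');s=cv2.imread('pics/side0.png')
def crop(im,x,y,w,h,f): return cv2.resize(im[y:y+h,x:x+w],None,fx=f,fy=f,interpolation=cv2.INTER_CUBIC)
cv2.imwrite('pics/c1.png',crop(t,125,195,200,150,4))
cv2.imwrite('pics/c2.png',crop(t,295,190,200,100,4))
cv2.imwrite('pics/c3.png',crop(s,165,190,260,195,3))
cv2.imwrite('pics/c4.png',crop(s,250,130,200,150,4))
for n,im in(('top',t),('side',s)):
    hsv=cv2.cvtColor(im,cv2.COLOR_BGR2HSV)
    for nm,lo,hi in(('copper',(4,90,90),(14,210,255)),('yellow',(22,150,80),(32,255,255)),('turq',(82,120,60),(95,255,255))):
        m=cv2.inRange(hsv,lo,hi)
        k,l,st,c=cv2.connectedComponentsWithStats(m)
        for i in range(1,k):
            if st[i,4]>20: print(n,nm,st[i],c[i].round(1))
E
```

```text
top copper [  0 208  22   2  33] [  9.2 208.7]
top copper [419 260  19  17 195] [428.  268.1]
top copper [457 261  25  24 353] [468.9 272.9]
top copper [316 299  74  28 615] [357.7 310.5]
top yellow [  99   80   62   53 2403] [127.1 106.3]
top yellow [182  96  22   6 107] [192.  98.]
top yellow [291  97  21   6 105] [300.8  99. ]
top yellow [179 104  23   6 102] [190.6 106.7]
top yellow [290 105  22   7 112] [300.8 107.9]
top yellow [216 276  17   8 105] [223.4 279.7]
top yellow [276 299  19  19 195] [285.2 307.9]
top turq [217 328  16  14 137] [224.4 333.9]
side copper [387 143  26  29 558] [398.9 157. ]
side copper [372 174  19  22 318] [380.5 184.7]
side copper [378 226  56  74 689] [404.2 258.1]
side yellow [367 281  26  15 231] [379.6 287.8]
side yellow [305 347  12  18 143] [310.2 355.6]
side yellow [  0 374  27  44 355] [  8.6 395.1]
side yellow [  0 404  29  44 156] [ 11.9 425.2]
side yellow [  0 405  44  59 158] [ 20.1 434.7]
side yellow [  0 410  14  23  69] [  5.1 420.8]
side turq [377 379  20  14 174] [386.7 385.5]
side turq [375 390  22  22 209] [384.2 400. ]
```

View pics/c1.png

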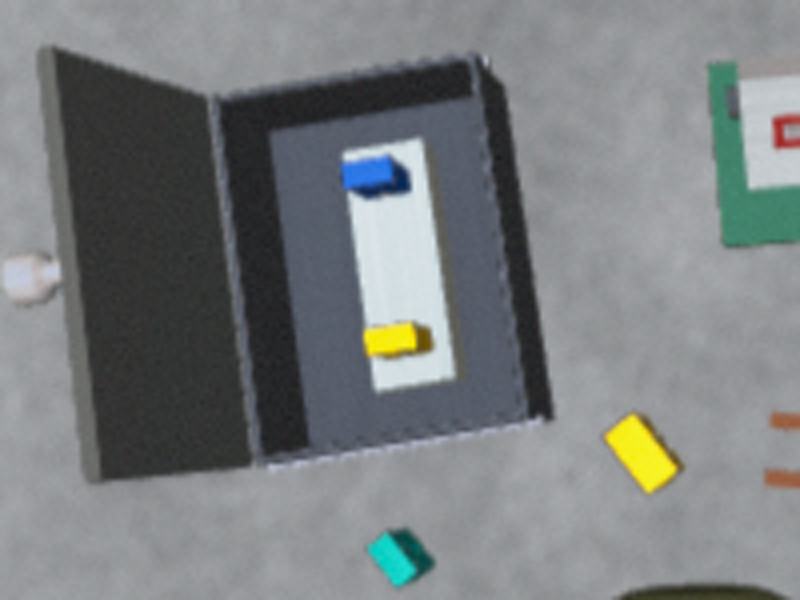

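View pics/c2.png

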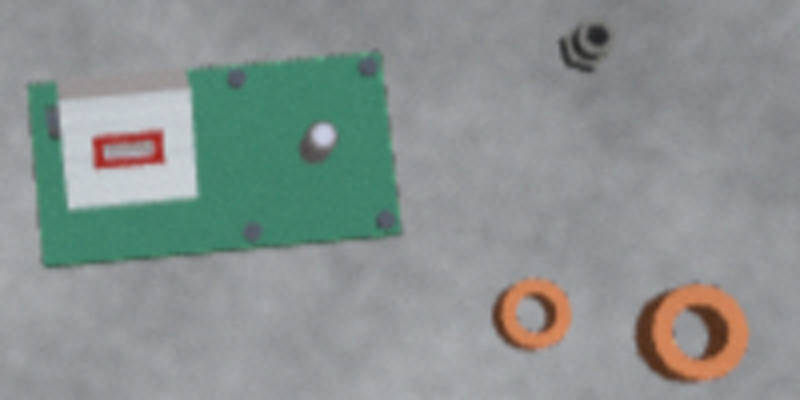

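View pics/c3.png

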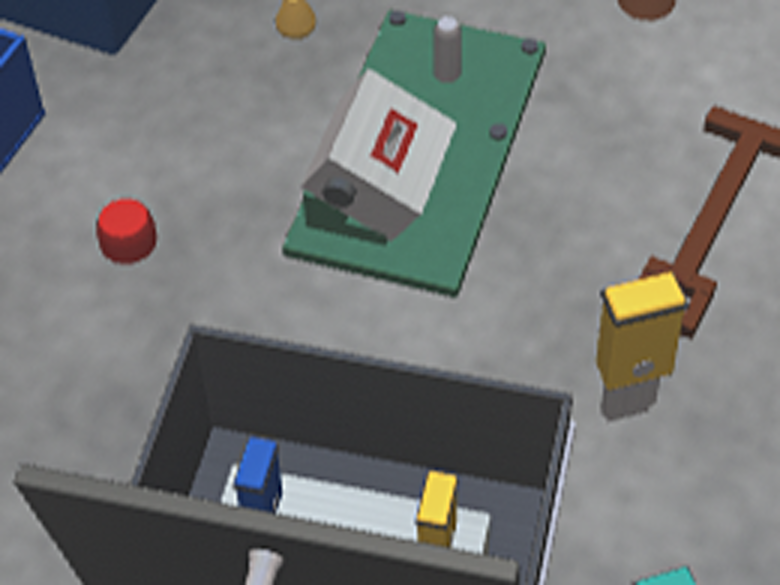

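View pics/c4.png

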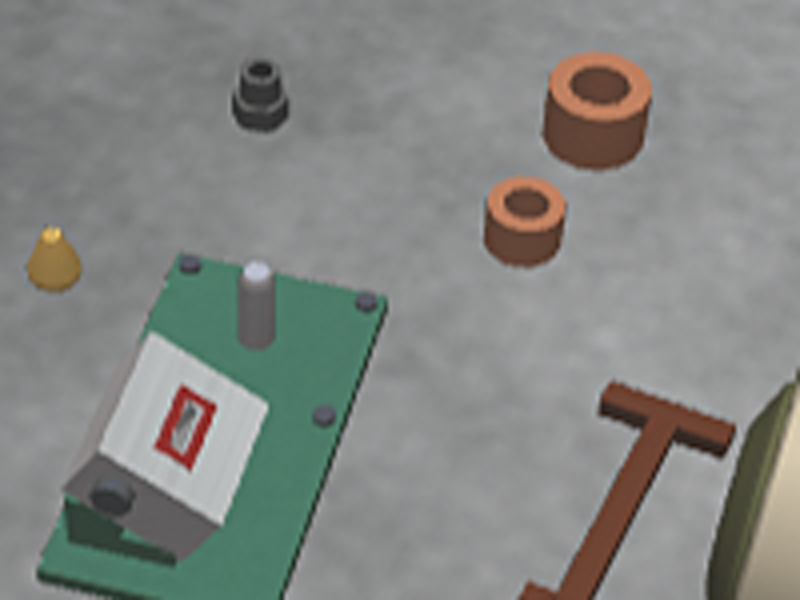

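Run:
```python
from h import *
def c(u,v,x,y,f): return ((u+.5)/f-.5+x,(v+.5)/f-.5+y)
T=lambda u,v:c(u,v,295,190,4)
W=lambda u,v:c(u,v,125,195,4)
S4=lambda u,v:c(u,v,250,130,4)
S3=lambda u,v:c(u,v,165,190,3)
np.set_printoptions(precision=1,suppress=True)
for nm,a,b,z in(('spacer',T(534,313),S4(525,204),30),('bigring',T(700,332),S4(600,87),None),('post',T(322,135),S4(257,270),62),('mouth',T(129,149),S4(185,427),72),('yel',W(390,340),S3(437,492),102),('blue',W(367,172),S3(258,460),102)):
    print(nm,tri([('top',a),('side',b)]), onz('top',a,z) if z else '', onz('side',b,z) if z else '')
# ring diam
p=onz('top',T(497,313),30);q=onz('top',T(571,313),30);print('small OD',np.linalg.norm(p-q))
# jig corners top surface z=12
J=[onz('top',T(*x),12) for x in((28,84),(380,52),(401,234),(44,266))]
for j in J:print(j)
print('jig y dir deg from +y', [np.degrees(np.arctan2(-(a-b)[0],(a-b)[1])) for a,b in((J[0],J[1]),(J[3],J[2]))])
# well rim corners z=108
R=[onz('top',W(*x),108) for x in((212,97),(478,58),(550,418),(258,465))]
for j in R:print('rim',j)
for u in((45,50),(95,478)):print('lidedge',onz('top',W(*u),266))
print('knob',onz('top',W(28,278),230))
for a,b in((R[0],R[1]),(R[3],R[2])):print('wellx ang from +y',np.degrees(np.arctan2(-(a-b)[0],(a-b)[1])))
a=onz('top',W(365,345),102);b=onz('top',W(415,336),102);print(np.linalg.norm(a-b),'yel long ang',np.degrees(np.arctan2(-(a-b)[0],(a-b)[1])))
```

```text
spacer [ 477.2 -297.2   27. ] [ 476.3 -296.6   30. ] [ 477.1 -294.    30. ]
bigring [ 466.4 -396.8   35.3]  
post [ 581.  -161.5   61.5] [ 580.6 -161.5   62. ] [ 581.1 -161.    62. ]
mouth [569.1 -43.2  69.1] [568.3 -43.3  72. ] [568.3 -40.9  72. ]
yel [435.1 199.1 103.8] [434.1 199.2 102. ] [436.6 198.3 102. ]
blue [532.8 217.8 101.9] [532.9 217.8 102. ] [532.6 217.8 102. ]
small OD 45.746002754131204
[620.6  22.4  12. ]
[ 645.2 -204.8   12. ]
[ 526.8 -217.5   12. ]
[502.4   9.4  12. ]
jig y dir deg from +y [np.float64(6.1712392979043225), np.float64(6.136963283347747)]
rim [575.5 311.  108. ]
rim [601.4 153.8 108. ]
rim [390.8 103.2 108. ]
rim [360.8 270.4 108. ]
lidedge [567.9 342.6 266. ]
lidedge [356.3 301.5 266. ]
knob [455.9 358.  230. ]
wellx ang from +y 9.387810907782267
wellx ang from +y 10.164919728954816
29.58324226245059 yel long ang 11.241994680638323
```

Confirmed: the 44 mm spacer is the ring at (428,268), measured at about 45.7 mm across; the one at (468,273) is about 65 mm. The yellow gauge to use is the small one in the well at (222,280). The one on the slab at (286,308) is larger, and the one at (225,335) is turquoise. Next is the first approach.

```bash
cat > mv.py <<'E'
import sys,numpy as np
from plant import telemetry
s=telemetry.state();R=s['orientation'];p=s['eef_pos']
np.set_printoptions(precision=2,suppress=True)
print('t',round(s['t'],2),'p',p,'xang',np.degrees(np.arctan2(R[1,0],R[0,0])),'tilt',R[:2,2],'w',s['gripper_width'],'f',s['ft_force'],'m',s['moment'])
a=[float(v) for v in sys.argv[1:]]
if len(a)>=3:
    d=np.array(a[:3])-p; print('units',(R.T@d)/30,'dist',np.linalg.norm(d),'rows',np.linalg.norm(d)/41.7)
if len(a)==4:
    dd=(a[3]-np.degrees(np.arctan2(R[1,0],R[0,0]))); print('turn',-np.radians(dd),'rows',abs(dd)/7.16)
E
python3 mv.py 476.8 -295.5 70
```

```text
t 0.15 p [ 134.82 -507.21  230.91] xang -75.11599052703741 tilt [-0.  0.] w 85.39434839562789 f [-0.14  0.02 -0.43] m [ 0.02 -0.02  0.01]
units [ -3.89 -12.83   5.37] dist 433.19904638431643 rows 10.388466340151473
```

>>> play_rows --pt "-0.2 -0.6 0.2 0" --pt "-0.5 -1.6 0.5 0" --pt "-0.9 -2.9 1.1 0" --pt "-1.3 -4.2 1.7 0" --pt "-1.7 -5.5 2.3 0" --pt "-2.1 -6.8 2.9 0" --pt "-2.5 -8.1 3.5 0" --pt "-2.9 -9.4 4.1 0" --pt "-3.3 -10.7 4.6 0" --pt "-3.6 -11.8 5.1 0" --pt "-3.8 -12.6 5.3 0" --pt "-3.89 -12.83 5.37 0" --claw 0.75

```text
t: 1.15
eef_pos: [479.7, -291.6, 67.6]
orientation: [[0.261, -0.965, -0.002], [-0.965, -0.261, 0.004], [-0.004, 0.001, -1.0]]
ft_force: [-0.2, 0.7, -0.0]
gripper_width: 64.0
```

```bash
python3 - <<'E'
from h import *
from plant import camera
P=camera_params('wrist');import pickle;pickle.dump(P,open('P1.pkl','wb'))
cv2.imwrite('pics/w1.png',camera('wrist')[:,:,::-1])
print(proj('wrist',[476.8,-295.5,30],P))
E
python3 mv.py 476.8 -295.5 8
```

```text
[328.96613504 282.48591934]
t 1.2 p [ 478.85 -292.36   68.11] xang -74.87757961687822 tilt [-0.  0.] w 64.23739081549925 f [ 0.27  0.84 -0.27] m [-0.03  0.07  0.01]
units [0.09 0.09 2.  ] dist 60.22707941067609 rows 1.444294470280002
```

View pics/w1.png

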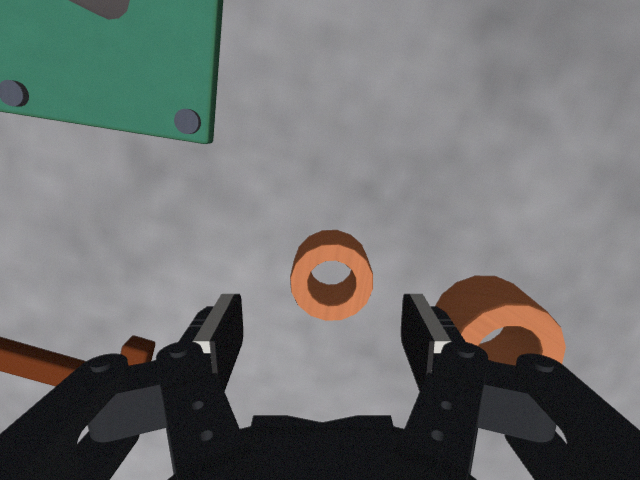

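The spacer's top is centred at (332,282), against a predicted (329,282), so I'll descend and grip.

>>> play_rows --pt "0.06 0.09 0.5 0" --pt "0.09 0.09 1.2 0" --pt "0.09 0.09 1.8 0" --pt "0.09 0.09 2.0 0" --pt "0.09 0.09 2.0 0"

```text
t: 1.62
eef_pos: [475.7, -295.6, 7.2]
orientation: [[0.26, -0.966, -0.004], [-0.966, -0.26, 0.005], [-0.006, 0.002, -1.0]]
ft_force: [-0.2, -0.1, -0.4]
gripper_width: 64.3
```

>>> play_rows --pt "0 0 0 0" --pt "0 0 0 0" --pt "0 0 0 0" --pt "0 0 0 0" --pt "0 0 0 0" --claw 0.3 --force 40

```text
t: 2.03
eef_pos: [476.0, -296.5, 8.7]
orientation: [[0.26, -0.966, -0.002], [-0.966, -0.26, 0.003], [-0.003, 0.001, -1.0]]
ft_force: [-4.2, -1.4, 7.5]
gripper_width: 42.4
```

```bash
python3 mv.py 581 -161.3 120
```

```text
t 2.03 p [ 475.99 -296.5     8.7 ] xang -74.92711102134959 tilt [-0.  0.] w 42.38939787802357 f [-4.2  -1.39  7.48] m [-0.14  0.56 -0.04]
units [-3.45 -4.55 -3.71] dist 204.1871564793389 rows 4.896574495907408
```

>>> play_rows --pt "0 0 -0.4 0" --pt "0 0 -1.2 0" --pt "0 0 -2.2 0" --pt "0 0 -3.0 0" --pt "0 0 -3.4 0" --pt "0 0 -3.4 0" --claw 0.3

```text
t: 2.53
eef_pos: [477.3, -297.7, 114.0]
orientation: [[0.26, -0.966, 0.002], [-0.966, -0.26, -0.001], [0.002, -0.002, -1.0]]
ft_force: [0.9, -0.8, -0.8]
gripper_width: 42.7
```

```bash
python3 - <<'E'
from h import *
from plant import camera
P=camera_params('wrist');import pickle;pickle.dump(P,open('P2.pkl','wb'))
cv2.imwrite('pics/w2.png',camera('wrist')[:,:,::-1])
E
python3 mv.py 581 -161.3 110
```

```text
t 2.58 p [ 476.58 -297.07  111.86] xang -74.92381335506258 tilt [-0.  0.] w 42.428643628646526 f [-0.1   0.03 -1.39] m [ 0.06 -0.02 -0.01]
units [-3.46 -4.54  0.07] dist 171.29477189110034 rows 4.107788294750607
```

View pics/w2.png

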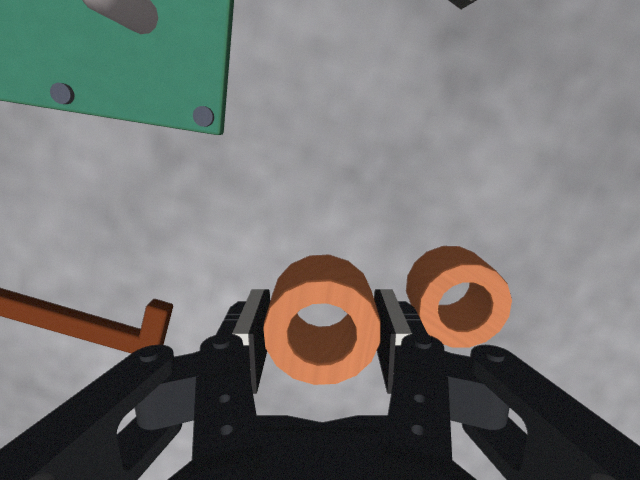

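```bash
python3 - <<'E'
from h import *
import pickle
P=pickle.load(open('P2.pkl','rb'))
X=onz('wrist',(322,331.5),133,P);print(X,'tcp 476.7,-297.2')
print(np.linalg.norm(onz('wrist',(265,331.5),133,P)-onz('wrist',(380,331.5),133,P)))
# post foot in w2? base top corner check
for px in((221,134),(236,0)):print(onz('wrist',px,12,P))
E
python3 mv.py 581 -161.3 110
```

```text
[ 477.79448123 -296.94989356  133.        ] tcp 476.7,-297.2
42.641997614000694
[ 527.89915807 -218.17137298   12.        ]
[ 602.93510643 -212.60210298   12.        ]
t 2.58 p [ 476.58 -297.07  111.86] xang -74.92381335506258 tilt [-0.  0.] w 42.428643628646526 f [-0.1   0.03 -1.39] m [ 0.06 -0.02 -0.01]
units [-3.46 -4.54  0.07] dist 171.29477189110034 rows 4.107788294750607
```

>>> play_rows --pt "-0.4 -0.5 0.05 0" --pt "-1.1 -1.5 0.05 0" --pt "-2.0 -2.6 0.05 0" --pt "-2.8 -3.6 0.05 0" --pt "-3.3 -4.3 0.05 0" --pt "-3.45 -4.5 0.05 0" --pt "-3.45 -4.5 0.05 0" --pt "-3.45 -4.5 0.05 0"

```text
t: 3.25
eef_pos: [579.3, -162.3, 109.4]
orientation: [[0.26, -0.966, -0.002], [-0.966, -0.26, 0.001], [-0.002, 0.002, -1.0]]
ft_force: [-0.6, -0.3, -1.7]
gripper_width: 42.5
```

```bash
python3 - <<'E'
from h import *
from plant import camera
P=camera_params('wrist');import pickle;pickle.dump(P,open('P3.pkl','wb'))
cv2.imwrite('pics/w3.png',camera('wrist')[:,:,::-1])
print(proj('wrist',[581,-161.3,62],P),proj('wrist',[568.5,-42.5,72],P))
E
python3 mv.py 580 -161.4 75
```

```text
[321.99237318 265.36053584] [ 85.9782661  236.89616117]
t 3.3 p [ 579.13 -162.94  109.69] xang -74.97522742062874 tilt [-0.  0.] w 42.308111931731396 f [ 0.4  -0.14 -2.55] m [-0.02  0.03  0.01]
units [-0.04 -0.04  1.16] dist 34.73387878727996 rows 0.8329467335079127
```

View pics/w3.png

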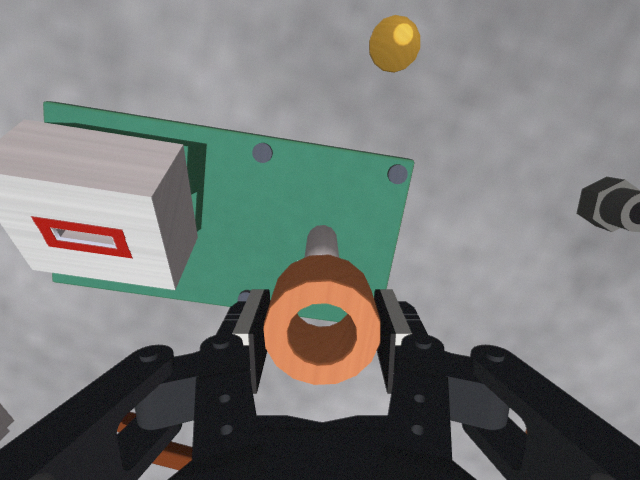

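>>> play_rows --pt "-0.04 -0.04 0.3 0" --pt "-0.04 -0.04 0.8 0" --pt "-0.04 -0.04 1.3 0" --pt "-0.04 -0.04 1.8 0" --pt "-0.04 -0.04 2.2 0"

```text
t: 3.72
eef_pos: [578.7, -162.2, 41.8]
orientation: [[0.258, -0.966, -0.003], [-0.966, -0.258, 0.002], [-0.003, 0.003, -1.0]]
ft_force: [-0.3, -0.8, -1.8]
gripper_width: 42.5
```

```bash
python3 mv.py 580 -161.4 20
```

```text
t 3.72 p [ 578.72 -162.21   41.79] xang -75.07029797617206 tilt [-0.  0.] w 42.45308908268347 f [-0.29 -0.82 -1.78] m [-0.04  0.03  0.01]
units [-0.01 -0.05  0.73] dist 21.846139742533083 rows 0.523888243226213
```

No contact force and already 29 mm down over the post. I'll lower it to the plate.

>>> play_rows --pt "-0.01 -0.03 0.25 0" --pt "-0.01 -0.03 0.5 0" --pt "-0.01 -0.03 0.65 0" --pt "-0.01 -0.03 0.73 0" --pt "-0.01 -0.03 0.75 0"

```text
t: 4.13
eef_pos: [579.3, -161.9, 20.7]
orientation: [[0.258, -0.966, -0.004], [-0.966, -0.258, 0.002], [-0.003, 0.003, -1.0]]
ft_force: [-9.2, 1.9, 15.1]
gripper_width: 42.5
```

>>> play_rows --pt "0 0 0 0" --pt "0 0 0 0" --pt "0 0 0 0" --pt "0 0 0 0" --claw 0.7

```text
t: 4.47
eef_pos: [579.4, -162.0, 20.8]
orientation: [[0.258, -0.966, -0.003], [-0.966, -0.258, 0.001], [-0.002, 0.003, -1.0]]
ft_force: [-0.0, 0.2, -0.7]
gripper_width: 59.8
```

```bash
python3 mv.py 555 -165 200
```

```text
t 4.47 p [ 579.43 -162.02   20.79] xang -75.06359516888757 tilt [-0.  0.] w 59.84965490407232 f [-0.02  0.16 -0.71] m [-0.01  0.   -0.01]
units [-0.13  0.83 -5.97] dist 180.8876605982848 rows 4.337833587488844
```

>>> play_rows --pt "0 0 -0.5 0" --pt "0 0 -1.5 0" --pt "0 0 -2.8 0" --pt "0 0 -4.0 0" --pt "0 0 -5.0 0" --pt "0 0 -5.5 0"

```text
t: 4.97
eef_pos: [581.1, -162.7, 190.3]
orientation: [[0.258, -0.966, 0.002], [-0.966, -0.258, -0.001], [0.002, -0.002, -1.0]]
ft_force: [0.5, 0.7, 0.3]
gripper_width: 59.9
```

```bash
python3 - <<'E'
from h import *
from plant import camera
P=camera_params('wrist');import pickle;pickle.dump(P,open('P4.pkl','wb'))
cv2.imwrite('pics/w4.png',camera('wrist')[:,:,::-1])
print(proj('wrist',[581,-161.3,62],P),proj('wrist',[568.5,-42.5,72],P))
E
python3 mv.py 435 199 165 -79.5
```

```text
[320.36854111 229.75911025] [153.34193894 208.15488188]
t 5.02 p [ 581.61 -162.92  191.72] xang -75.05221478713335 tilt [ 0. -0.] w 60.161927659343085 f [0.49 0.04 3.25] m [-0.03 -0.03 -0.01]
units [-12.92   1.61   0.84] dist 391.39955849832944 rows 9.386080539528283
turn 0.07762849638603987 rows 0.6211990520763475
```

View pics/w4.png

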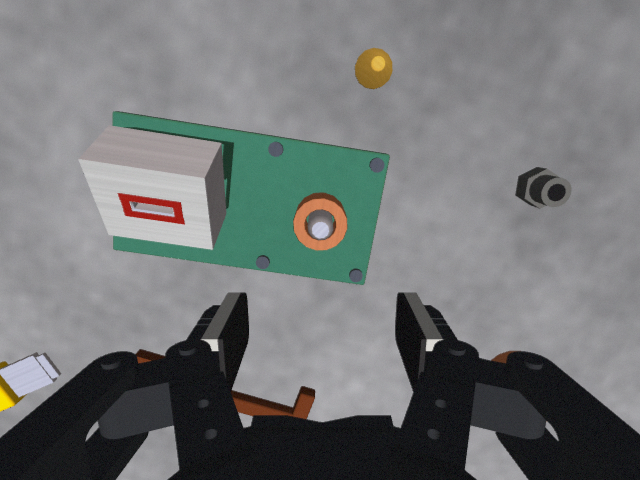

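The spacer sits flat round the post: the post top is at (320,230), as predicted. The red mouth is at (152,208). On to the yellow gauge.

>>> play_rows --pt "-0.4 0.05 0.0 0.0" --pt "-1.3 0.15 0.0 0.0" --pt "-2.6 0.3 0.0 0.02" --pt "-3.9 0.5 0.0 0.04" --pt "-5.2 0.7 0.0 0.06" --pt "-6.5 0.85 0.1 0.078" --pt "-7.8 1.0 0.2 0.078" --pt "-9.1 1.15 0.3 0.078" --pt "-10.4 1.3 0.5 0.078" --pt "-11.6 1.45 0.6 0.078" --pt "-12.5 1.55 0.7 0.078" --pt "-12.92 1.61 0.7 0.078"

```text
t: 6.02
eef_pos: [432.0, 201.9, 167.5]
orientation: [[0.185, -0.983, 0.001], [-0.983, -0.185, -0.003], [0.003, -0.001, -1.0]]
ft_force: [0.5, 0.2, 0.5]
gripper_width: 59.2
```

>>> play_rows --pt "0 0 0 0" --pt "0 0 0 0" --claw 0.6

```text
t: 6.18
eef_pos: [430.7, 202.4, 166.4]
orientation: [[0.187, -0.982, -0.001], [-0.982, -0.187, -0.003], [0.003, 0.001, -1.0]]
ft_force: [-0.1, -0.0, 0.2]
gripper_width: 51.3
```

```bash
python3 - <<'E'
from h import *
from plant import camera
P=camera_params('wrist');import pickle;pickle.dump(P,open('P5.pkl','wb'))
cv2.imwrite('pics/w5.png',camera('wrist')[:,:,::-1])
print(proj('wrist',[435,199,102],P))
E
python3 mv.py 435 199 64 -79.5
```

```text
[329.8111706  252.29915154]
t 6.23 p [431.42 201.72 166.73] xang -79.31695741121081 tilt [-0. -0.] w 51.251278968755486 f [-0.29 -0.54  0.68] m [0.02 0.05 0.03]
units [ 0.1  -0.1   3.42] dist 102.8275237029773 rows 2.4658878585845874
turn 0.003194695845745461 rows 0.02556460737279218
```

View pics/w5.png

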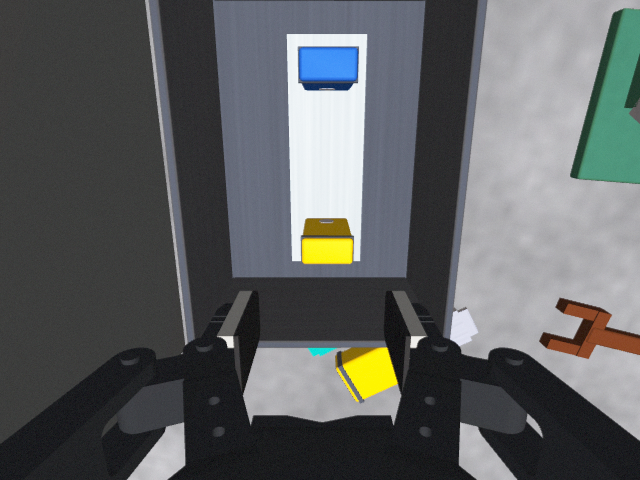

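```bash
python3 - <<'E'
from h import *
import pickle
P=pickle.load(open('P5.pkl','rb'))
print(onz('wrist',(327.5,250),102,P), onz('wrist',(301,250),102,P)-onz('wrist',(354,250),102,P),onz('wrist',(328,64),102,P))
E
python3 mv.py 434.3 199.7 61
```

```text
[436.13109372 200.58840208 102.        ] [-5.70801283e+00  3.02113961e+01  2.84217094e-14] [533.28487161 219.22991086 102.        ]
t 6.23 p [431.42 201.72 166.73] xang -79.31695741121081 tilt [-0. -0.] w 51.251278968755486 f [-0.29 -0.54  0.68] m [0.02 0.05 0.03]
units [ 0.07 -0.08  3.52] dist 105.78764126768817 rows 2.536873891311467
```

>>> play_rows --pt "0.05 -0.1 0.4 0" --pt "0.07 -0.14 1.2 0" --pt "0.07 -0.14 2.1 0" --pt "0.07 -0.14 2.9 0" --pt "0.07 -0.14 3.4 0" --pt "0.07 -0.14 3.52 0" --pt "0.07 -0.14 3.52 0"

```text
t: 6.82
eef_pos: [435.8, 199.2, 60.4]
orientation: [[0.184, -0.983, -0.002], [-0.983, -0.184, -0.003], [0.003, 0.003, -1.0]]
ft_force: [0.4, -1.0, -0.7]
gripper_width: 51.6
```

>>> play_rows --pt "0 0 0 0" --pt "0 0 0 0" --pt "0 0 0 0" --pt "0 0 0 0" --pt "0 0 0 0" --claw 0.2 --force 30

```text
t: 7.23
eef_pos: [436.6, 199.1, 61.5]
orientation: [[0.184, -0.983, 0.0], [-0.983, -0.184, -0.003], [0.003, 0.0, -1.0]]
ft_force: [-0.4, -2.3, 6.8]
gripper_width: 29.7
```

```bash
python3 mv.py 436 200.4 61
```

```text
t 7.23 p [436.59 199.1   61.47] xang -79.38738728576813 tilt [ 0. -0.] w 29.66027594902874 f [-0.38 -2.26  6.82] m [-0.43 -0.01 -0.03]
units [-0.05  0.01  0.02] dist 1.4991609554932284 rows 0.03595110205019732
```

Gripped at a width of 29.7. The tool can't tilt, so I'll pre-tilt the gauge in the grip. That means lifting until only the blade tip is in the rack slot, then swinging the grip in an arc toward the robot.

>>> play_rows --pt "0 0 -0.15 0" --pt "0 0 -0.45 0" --pt "0 0 -0.8 0" --pt "0 0 -1.0 0" --pt "0 0 -1.05 0" --pt "0 0 -1.05 0" --pt "0 0 -1.05 0"

```text
t: 7.82
eef_pos: [436.4, 199.2, 92.8]
orientation: [[0.184, -0.983, -0.0], [-0.983, -0.184, -0.003], [0.003, 0.001, -1.0]]
ft_force: [0.5, 0.2, -1.6]
gripper_width: 29.6
```

```bash
python3 mv.py 436.6 199.1 93.5
python3 - <<'E'
from h import *
from plant import camera
cv2.imwrite('pics/w6.png',camera('wrist')[:,:,::-1])
E
```

```text
t 7.82 p [436.37 199.19  92.77] xang -79.3858091612111 tilt [-0. -0.] w 29.649140016223477 f [ 0.46  0.16 -1.6 ] m [ 0.03  0.02 -0.03]
units [ 0.   -0.01 -0.02] dist 0.7755657383115165 rows 0.018598698760468022
```

View pics/w6.png

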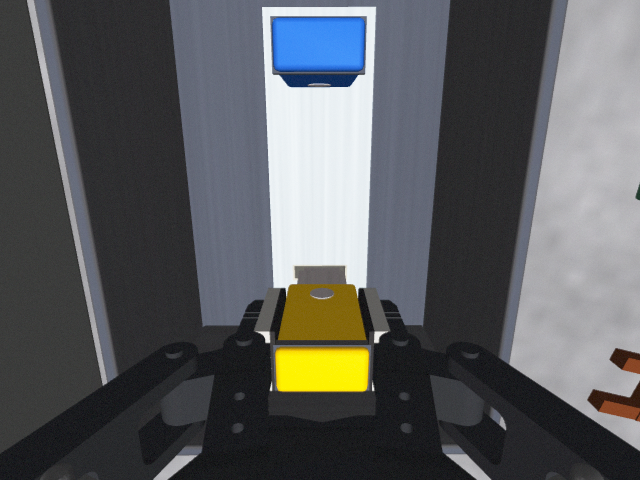

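>>> play_rows --pt "0 0.12 0.0 0" --pt "0 0.28 0.02 0" --pt "0 0.45 0.05 0" --pt "0 0.62 0.09 0" --pt "0 0.78 0.14 0" --pt "0 0.92 0.2 0" --pt "0 1.05 0.26 0" --pt "0 1.15 0.31 0" --pt "0 1.22 0.35 0" --pt "0 1.22 0.35 0" --force 20

```text
t: 8.7
eef_pos: [399.7, 192.3, 82.2]
orientation: [[0.184, -0.983, -0.001], [-0.983, -0.184, -0.004], [0.003, 0.001, -1.0]]
ft_force: [0.6, 1.1, 6.6]
gripper_width: 30.0
```

```bash
python3 mv.py 436.6 199.1 93.5
python3 - <<'E'
from h import *
from plant import camera
cv2.imwrite('pics/w7.png',camera('wrist')[:,:,::-1])
E
```

```text
t 8.7 p [399.73 192.29  82.25] xang -79.37601239691844 tilt [-0. -0.] w 30.001418054248777 f [0.6  1.08 6.58] m [ 0.04 -0.41  0.01]
units [ 0.   -1.25 -0.38] dist 39.14349739189158 rows 0.9386929830189826
```

View pics/w7.png

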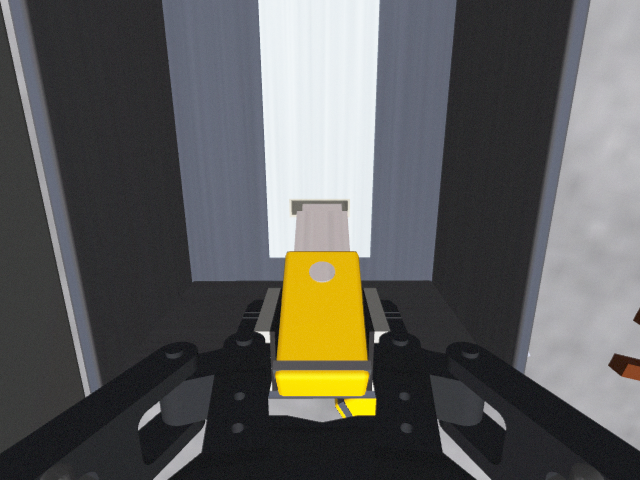

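The gauge is now tilted about 30° with its tip still in the slot, at (320,205). Lifting out.

>>> play_rows --pt "0 0 -0.15 0" --pt "0 0 -0.5 0" --pt "0 0 -1.1 0" --pt "0 0 -1.8 0" --pt "0 0 -2.5 0" --pt "0 0 -3.1 0" --pt "0 0 -3.4 0" --pt "0 0 -3.4 0" --pt "0 0 -3.4 0" --force 40

```text
t: 9.5
eef_pos: [399.1, 192.5, 183.4]
orientation: [[0.184, -0.983, -0.003], [-0.983, -0.184, -0.004], [0.003, 0.004, -1.0]]
ft_force: [-0.1, 0.1, -1.8]
gripper_width: 29.4
```

```bash
python3 - <<'E'
from h import *
from plant import camera
P=camera_params('wrist');import pickle;pickle.dump(P,open('P8.pkl','wb'))
cv2.imwrite('pics/w8.png',camera('wrist')[:,:,::-1])
cv2.imwrite('pics/s8.png',camera('side')[:,:,::-1])
E
python3 mv.py 540 -60 185 -83.85
```

```text
t 9.6 p [398.99 192.49 182.91] xang -79.38185555750802 tilt [-0. -0.] w 29.579807709083415 f [ 0.14  0.81 -1.56] m [0.01 0.04 0.03]
units [ 9.14 -3.07 -0.05] dist 289.2019869320095 rows 6.935299446810779
turn 0.07798383197617141 rows 0.6240425199011139
```

View pics/w8.png

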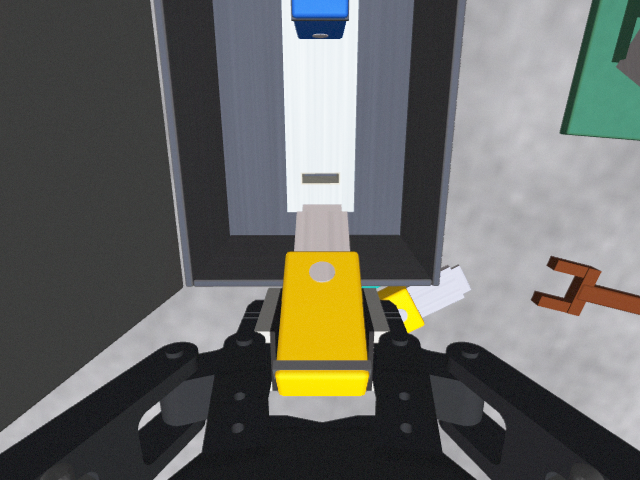

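View pics/s8.png

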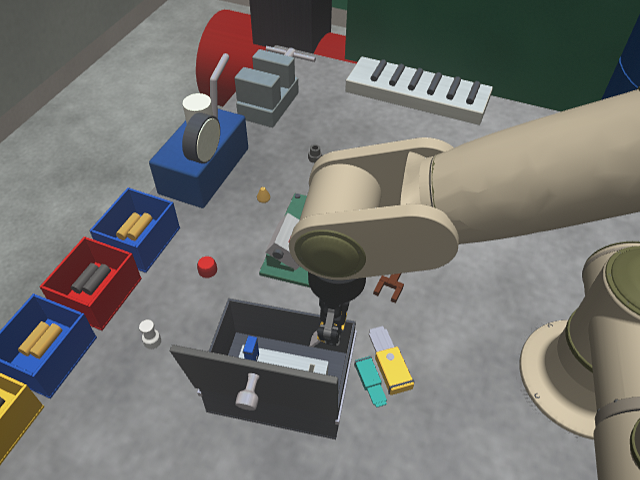

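```bash
cat > fit.py <<'E'
from h import *
from scipy.optimize import least_squares
def fit(P,R,p,obs):
    # obs: (v, x, z)  ; tool-plane: Y tool, up=-Z tool
    Yt=R[:,1];U=-R[:,2]
    def pt(q,x,z):
        th,a,h=q; return p+Yt*(a+z*np.sin(th)-x*np.cos(th))+U*(h+z*np.cos(th)+x*np.sin(th))
    f=lambda q:[proj('wrist',pt(q,x,z),P)[1]-v for v,x,z in obs]
    r=least_squares(f,[.5,-16,-10]);q=r.x
    print('theta',np.degrees(q[0]),'origin tooly',q[1],'up',q[2],'res',r.fun.round(1))
    return q,pt(q,0,0),pt(q,0,-36)
E
python3 - <<'E'
from fit import *
import pickle
from plant import telemetry
P=pickle.load(open('P8.pkl','rb'));s=telemetry.state()
q,o,t=fit(P,s['orientation'],s['eef_pos'],[(205,1.25,-36),(252,8,0),(361.5,8,54),(395,-8,54)])
print(o,t)
im=cv2.imread('pics/w8.png');cv2.imwrite('pics/c8.png',cv2.resize(im[190:410,240:410],None,fx=2.7,fy=2.7,interpolation=cv2.INTER_CUBIC))
E
```

```text
theta 23.48644752927054 origin tooly -19.15261768604579 up -6.426639271474546 res [ 4.1 -5.3  3.8 -2.7]
[417.79347435 195.99051204 176.39267881] [431.76633166 198.49369976 143.30955154]
```

View pics/c8.png

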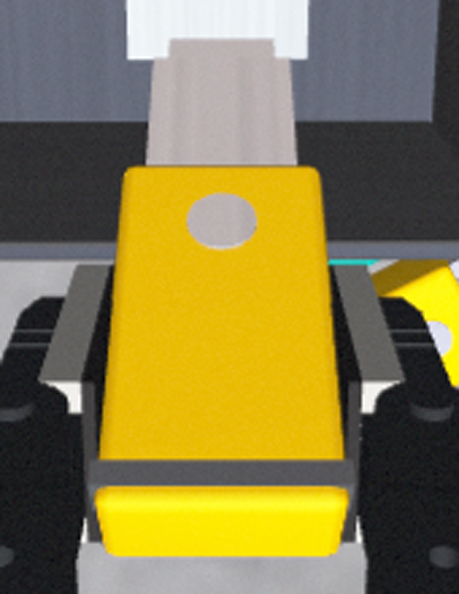

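Run:
```python
from fit import *
import pickle
from plant import telemetry
P=pickle.load(open('P8.pkl','rb'));s=telemetry.state()
q,o,t=fit(P,s['orientation'],s['eef_pos'],[(204.8,1.25,-36),(211.5,2,-30),(251.9,8,0),(370.4,8,54),(395.5,-8,54)])
print(o,t)
q,o,t=fit(P,s['orientation'],s['eef_pos'],[(204.8,1.25,-36),(211.5,2,-30),(251.9,8,0),(360.4,8,50)])
q,o,t=fit(P,s['orientation'],s['eef_pos'],[(204.8,1.25,-36),(211.5,2,-30),(251.9,8,0),(370.4,8,54)])
# width-based depths (dist along cam axis) : shoulder 24px?
for v,w,W in((252,(325-122)/2.7,30),(360.4,(345-98)/2.7,30),(211.5,(297-147)/2.7,24),(204.8,(275-168)/2.7,19)):
    print(v,'depth',376.3*W/w)
C=P['position'];print(C-s['eef_pos'],P['orientation'])
```

```text
theta 28.37583407866579 origin tooly -17.66409918210691 up -9.68291711460145 res [ 1.2  1.2 -3.   2.2 -1.6]
[416.31777924 195.70243262 173.14331473] [433.01050724 198.72019984 141.39042647]
theta 35.1653310664126 origin tooly -12.739816905850939 up -22.900382085488207 res [-0.3  0.4 -0.1  0. ]
theta 35.4722194781782 origin tooly -12.367342190833634 up -24.13069252411743 res [-0.3  0.4 -0.1  0. ]
252 depth 150.14926108374385
360.4 depth 123.40202429149798
211.5 depth 162.56160000000003
204.8 depth 180.41299065420563
[ 72.26428439  14.88711933 143.34302221] [[ 0.18423266 -0.94194818 -0.28069906]
 [-0.98287559 -0.17547499 -0.05625042]
 [ 0.00372932  0.28625541 -0.95814609]]
```

```bash
python3 - <<'E'
from h import *
import pickle
for f in('3','4'):
    P=pickle.load(open(f'P{f}.pkl','rb'));im=cv2.imread(f'pics/w{f}.png')
    hsv=cv2.cvtColor(im,cv2.COLOR_BGR2HSV);m=cv2.inRange(hsv,(0,150,80),(6,255,255))|cv2.inRange(hsv,(174,150,80),(180,255,255))
    k,l,st,c=cv2.connectedComponentsWithStats(m);i=1+st[1:,4].argmax()
    cn=cv2.findContours((l==i).astype(np.uint8),cv2.RETR_EXTERNAL,cv2.CHAIN_APPROX_NONE)[0][0]
    r=cv2.minAreaRect(cn);print(r)
    # centroid of hull; intersect with face plane approx z=72 at center
    h=cv2.convexHull(cn);M=cv2.moments(h);ce=(M['m10']/M['m00'],M['m01']/M['m00']);X=onz('wrist',ce,72,P);print(ce,X)
    pe=proj('wrist',[581,-161.3,62],P)
P=pickle.load(open('P4.pkl','rb'))
print('post',onz('wrist',(320,230),62,P))
E
python3 mv.py 528.5 -46.8 160 -83.85
```

```text
((81.48106384277344, 237.12838745117188), (103.7781753540039, 26.548660278320312), 8.392924308776855)
(83.09282062360481, 237.12824944192405) [568.0012514  -41.11654465  72.        ]
((151.008056640625, 208.44564819335938), (67.55892944335938, 20.80990982055664), 8.42696762084961)
(151.76188579017264, 208.4547144754316) [567.99744448 -41.45124571  72.        ]
post [ 580.74925693 -161.08184897   62.        ]
t 9.6 p [398.99 192.49 182.91] xang -79.38185555750802 tilt [-0. -0.] w 29.579807709083415 f [ 0.14  0.81 -1.56] m [0.01 0.04 0.03]
units [ 8.63 -2.78  0.78] dist 273.04908696643236 rows 6.547939735406051
turn 0.07798383197617141 rows 0.6240425199011139
```

```bash
python3 mv.py 520.2 -47 134.5 -83.85
```

```text
t 9.6 p [398.99 192.49 182.91] xang -79.38185555750802 tilt [-0. -0.] w 29.579807709083415 f [ 0.14  0.81 -1.56] m [0.01 0.04 0.03]
units [ 8.59 -2.51  1.63] dist 272.74380024570746 rows 6.540618710928236
turn 0.07798383197617141 rows 0.6240425199011139
```

>>> play_rows --pt "0.3 -0.1 0 0" --pt "1.0 -0.3 0 0" --pt "2.2 -0.65 0 0.02" --pt "3.5 -1.0 0 0.04" --pt "4.7 -1.4 0 0.06" --pt "5.9 -1.75 0 0.078" --pt "7.0 -2.1 0.2 0.078" --pt "7.9 -2.4 0.7 0.078" --pt "8.4 -2.5 1.2 0.078" --pt "8.59 -2.51 1.5 0.078" --pt "8.59 -2.51 1.63 0.078" --pt "8.59 -2.51 1.63 0.078"

```text
t: 10.6
eef_pos: [519.4, -46.7, 133.5]
orientation: [[0.107, -0.994, -0.006], [-0.994, -0.107, -0.003], [0.003, 0.007, -1.0]]
ft_force: [0.1, -0.5, -1.3]
gripper_width: 29.3
```

>>> play_rows --pt "0 0 0 0"

```text
t: 10.68
eef_pos: [519.2, -45.8, 133.9]
orientation: [[0.108, -0.994, -0.006], [-0.994, -0.108, -0.003], [0.002, 0.007, -1.0]]
ft_force: [-0.3, -0.1, -1.3]
gripper_width: 29.9
```

```bash
python3 mv.py 520.2 -47 134.5 -83.85
python3 - <<'E'
from h import *
from plant import camera,telemetry
P=camera_params('wrist');s=telemetry.state();import pickle;pickle.dump((P,s),open('P9.pkl','wb'))
im=camera('wrist')[:,:,::-1];cv2.imwrite('pics/w9.png',im)
cv2.imwrite('pics/c9.png',cv2.resize(im[130:420,220:430],None,fx=2,fy=2,interpolation=cv2.INTER_CUBIC))
print(proj('wrist',[568.1,-41.8,72],P))
E
```

```text
t 10.68 p [519.25 -45.84 133.92] xang -83.79891970452884 tilt [-0.01 -0.  ] w 29.945072777611838 f [-0.26 -0.12 -1.34] m [-0.    0.    0.02]
units [ 0.04 -0.03 -0.02] dist 1.6075139269801983 rows 0.038549494651803316
turn 0.0008915193388631546 rows 0.007134119479211205
[325.27306223 173.43443832]
```

View pics/c9.png

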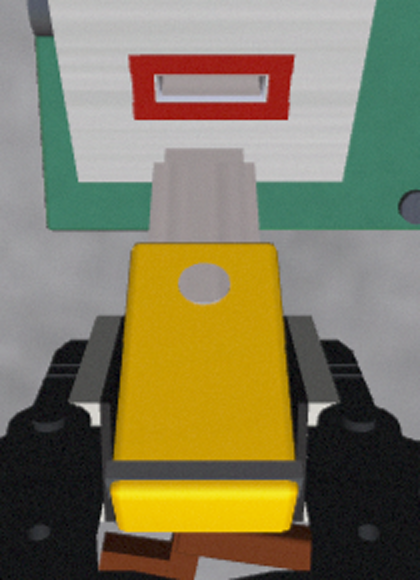

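```bash
python3 mv.py 531.1 -45.8 115.5 -83.85;python3 - <<'E'
from fit import *
import pickle
P,s=pickle.load(open('P9.pkl','rb'))
fit(P,s['orientation'],s['eef_pos'],[(204,1.25,-36),(211,2,-30),(251.5,8,0),(370.5,8,54),(395.5,-8,54)])
# constrained theta with G fixed at up 19+/-, s
E
```

```text
t 10.73 p [519.15 -45.66 133.95] xang -83.78169012995211 tilt [-0.01 -0.  ] w 29.472443923359627 f [-1.15  0.4  -2.25] m [0.   0.02 0.02]
units [ 0.05 -0.4   0.61] dist 21.98155096529878 rows 0.5271355147553664
turn 0.001192232143945027 rows 0.009540484643559175
theta 28.529138090028482 origin tooly -17.792926546366463 up -9.954798637256424 res [ 1.3  1.1 -3.   2.2 -1.6]
```

>>> play_rows --pt "0.03 -0.1 0.15 0" --pt "0.05 -0.25 0.4 0" --pt "0.05 -0.37 0.57 0" --pt "0.05 -0.4 0.61 0" --pt "0.05 -0.4 0.61 0" --pt "0.05 -0.4 0.61 0"

```text
t: 11.23
eef_pos: [531.2, -45.8, 115.4]
orientation: [[0.108, -0.994, -0.007], [-0.994, -0.108, -0.003], [0.002, 0.007, -1.0]]
ft_force: [-0.5, -0.4, -0.9]
gripper_width: 29.4
```

```bash
python3 mv.py 531.1 -45.8 115.5 -83.85
python3 - <<'E'
from h import *
from plant import camera,telemetry
P=camera_params('wrist');s=telemetry.state();import pickle;pickle.dump((P,s),open('P10.pkl','wb'))
im=camera('wrist')[:,:,::-1];cv2.imwrite('pics/w10.png',im)
cv2.imwrite('pics/c10.png',cv2.resize(im[150:270,240:400],None,fx=4.5,fy=4.5,interpolation=cv2.INTER_CUBIC))
print(proj('wrist',[568.1,-41.8,72],P))
E
```

```text
t 11.23 p [531.16 -45.82 115.44] xang -83.77219893850126 tilt [-0.01 -0.  ] w 29.38463030298882 f [-0.49 -0.36 -0.95] m [0.01 0.02 0.02]
units [-0.  0. -0.] dist 0.08668350993897132 rows 0.0020787412455388803
turn 0.0013578846846994735 rows 0.010866070041722393
[323.10952036 201.74949941]
```

View pics/c10.png

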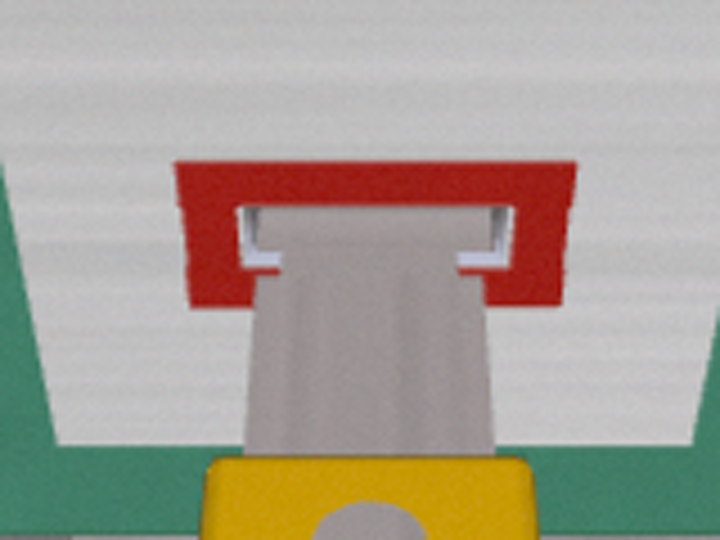

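The tip (front edge at crop v≈250) is over the mouth (crop 207–270), about 1.2 mm low and 0.5 mm left. I'll correct that and enter 10 mm.

>>> play_rows --pt "0.02 -0.035 -0.02 0" --pt "0.02 -0.06 0.02 0" --pt "0.02 -0.1 0.09 0" --pt "0.02 -0.14 0.16 0" --pt "0.02 -0.18 0.23 0" --pt "0.02 -0.2 0.27 0" --pt "0.02 -0.2 0.27 0" --force 25

```text
t: 11.87
eef_pos: [536.9, -45.8, 107.1]
orientation: [[0.108, -0.994, -0.007], [-0.994, -0.108, -0.003], [0.002, 0.008, -1.0]]
ft_force: [-2.4, -0.2, -2.3]
gripper_width: 29.6
```

```bash
python3 mv.py 531.1 -45.8 115.5 -83.85
python3 - <<'E'
from h import *
from plant import camera,telemetry
P=camera_params('wrist');s=telemetry.state()
im=camera('wrist')[:,:,::-1];cv2.imwrite('pics/w11.png',im)
cv2.imwrite('pics/c11.png',cv2.resize(im[150:270,240:400],None,fx=4.5,fy=4.5,interpolation=cv2.INTER_CUBIC))
E
```

```text
t 11.87 p [536.94 -45.82 107.06] xang -83.77493015943146 tilt [-0.01 -0.  ] w 29.571357855882265 f [-2.39 -0.2  -2.25] m [-0.05  0.35  0.02]
units [-0.02  0.2  -0.28] dist 10.267100943664252 rows 0.24621345188643287
turn 0.0013102158868680827 rows 0.010484614604543474
```

View pics/c11.png

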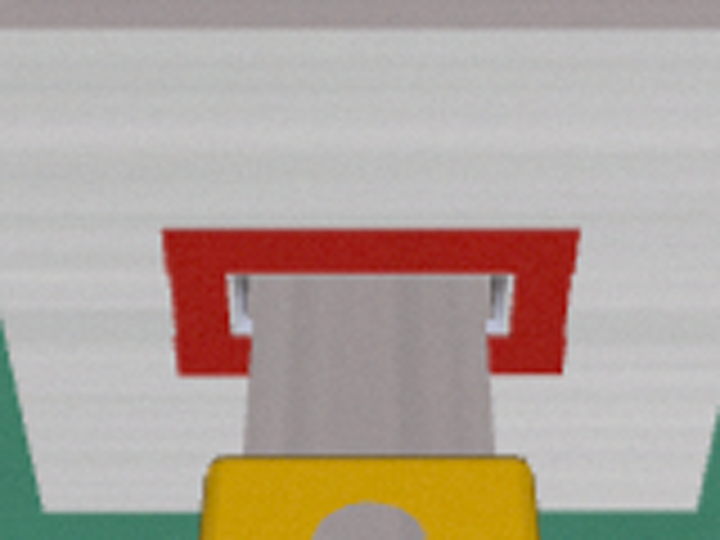

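Inside the mouth, lightly touching the far wall (−2.4 N in x). I'll continue along the axis, backing off slightly.

>>> play_rows --pt "0.01 0.01 0.04 0" --pt "0.01 -0.03 0.12 0" --pt "0.01 -0.08 0.2 0" --pt "0.01 -0.13 0.28 0" --pt "0.01 -0.18 0.36 0" --pt "0.01 -0.22 0.43 0" --pt "0.01 -0.22 0.43 0"

```text
t: 12.5
eef_pos: [543.5, -45.4, 93.5]
orientation: [[0.108, -0.994, -0.008], [-0.994, -0.108, -0.003], [0.002, 0.008, -1.0]]
ft_force: [-1.5, -0.2, -1.9]
gripper_width: 29.5
```

```bash
python3 mv.py 550.5 -43.7 81.7 -83.85
python3 - <<'E'
from h import *
from plant import camera,telemetry
im=camera('wrist')[:,:,::-1];cv2.imwrite('pics/w12.png',im)
cv2.imwrite('pics/c12.png',cv2.resize(im[150:420,220:430],None,fx=2,fy=2,interpolation=cv2.INTER_CUBIC))
E
```

```text
t 12.5 p [543.54 -45.35  93.5 ] xang -83.77556405263954 tilt [-0.01 -0.  ] w 29.452481842536436 f [-1.53 -0.17 -1.86] m [-0.01  0.27 -0.03]
units [-0.03 -0.24  0.39] dist 13.799837924245303 rows 0.3309313650898154
turn 0.0012991523632811415 rows 0.010396082033583255
```

View pics/c12.png

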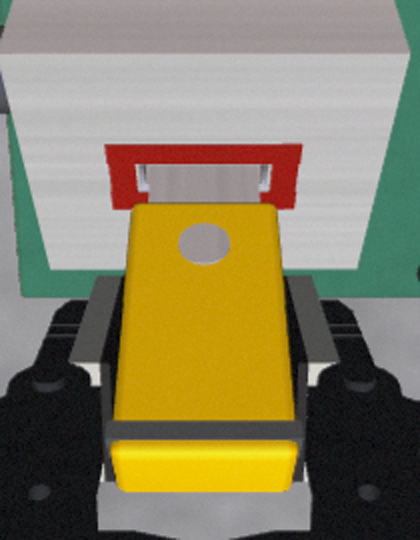

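>>> play_rows --pt "0 -0.04 0.08 0" --pt "0 -0.08 0.16 0" --pt "0 -0.13 0.24 0" --pt "0 -0.17 0.31 0" --pt "0 -0.21 0.37 0" --pt "0 -0.24 0.42 0" --pt "0 -0.25 0.44 0" --pt "0 -0.25 0.44 0" --force 30

```text
t: 13.22
eef_pos: [550.7, -44.6, 80.5]
orientation: [[0.109, -0.994, -0.008], [-0.994, -0.109, -0.003], [0.002, 0.008, -1.0]]
ft_force: [-3.2, -0.4, 0.7]
gripper_width: 29.6
```

```bash
python3 mv.py 550.5 -43.7 81.7 -83.85
python3 - <<'E'
from h import *
from plant import camera,telemetry
im=camera('wrist')[:,:,::-1];cv2.imwrite('pics/w13.png',im)
cv2.imwrite('pics/c13.png',cv2.resize(im[150:420,220:430],None,fx=2,fy=2,interpolation=cv2.INTER_CUBIC))
E
```

```text
t 13.22 p [550.65 -44.57  80.49] xang -83.76618192215811 tilt [-0.01 -0.  ] w 29.610372901171935 f [-3.2  -0.42  0.65] m [0.   0.61 0.03]
units [-0.03  0.   -0.04] dist 1.4968280242298004 rows 0.03589515645635013
turn 0.0014629014310337633 rows 0.01170643545277697
```

View pics/c13.png

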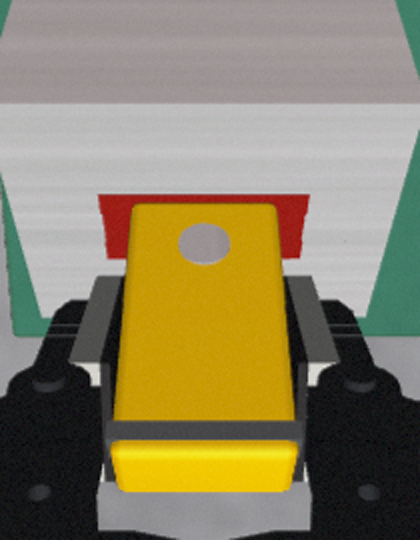

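>>> play_rows --pt "0 -0.01 0.03 0" --pt "0 -0.03 0.06 0" --pt "0 -0.045 0.09 0" --pt "0 -0.06 0.12 0" --pt "0 -0.06 0.12 0"

```text
t: 13.68
eef_pos: [550.8, -44.6, 80.3]
orientation: [[0.109, -0.994, -0.012], [-0.994, -0.109, -0.004], [0.002, 0.012, -1.0]]
ft_force: [-29.3, 0.6, 39.1]
gripper_width: 29.8
```

```bash
python3 mv.py 550.5 -43.7 81.7 -83.85
python3 - <<'E'
from h import *
from plant import camera,telemetry
im=camera('wrist')[:,:,::-1];cv2.imwrite('pics/w14.png',im)
cv2.imwrite('pics/c14.png',cv2.resize(im[150:420,220:430],None,fx=2,fy=2,interpolation=cv2.INTER_CUBIC))
E
```

```text
t 13.68 p [550.8  -44.57  80.3 ] xang -83.71872391115893 tilt [-0.01 -0.  ] w 29.79222348856974 f [-29.31   0.57  39.14] m [0.13 4.31 0.02]
units [-0.03  0.01 -0.05] dist 1.6775021041901714 rows 0.040227868205999315
turn 0.002291199979417123 rows 0.018334649279477967
```

View pics/c14.png

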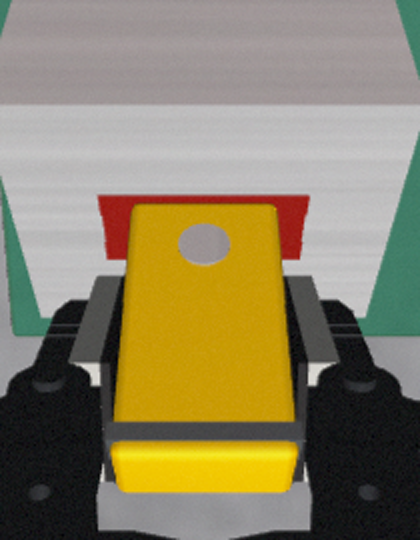

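Firm contact with force along the gap axis, about 49 N, so the shoulder is on the face. I'll relax and release.

>>> play_rows --pt "0 0 0 0" --pt "0 0 0 0"

```text
t: 13.9
eef_pos: [550.5, -44.6, 80.9]
orientation: [[0.109, -0.994, -0.012], [-0.994, -0.109, -0.004], [0.003, 0.012, -1.0]]
ft_force: [-2.0, 0.5, -1.8]
gripper_width: 29.8
```

>>> play_rows --pt "0 0 0 0" --pt "0 0 0 0" --pt "0 0 0 0" --pt "0 0 0 0" --claw 0.65

```text
t: 14.23
eef_pos: [550.8, -44.6, 80.9]
orientation: [[0.109, -0.994, -0.011], [-0.994, -0.109, -0.004], [0.003, 0.011, -1.0]]
ft_force: [0.5, -0.4, 0.3]
gripper_width: 55.3
```

```bash
python3 mv.py 550.5 -43.7 81.7 -83.85
python3 - <<'E'
from h import *
from plant import camera,telemetry
im=camera('wrist')[:,:,::-1];cv2.imwrite('pics/w15.png',im)
cv2.imwrite('pics/c15.png',cv2.resize(im[150:420,220:430],None,fx=2,fy=2,interpolation=cv2.INTER_CUBIC))
E
```

```text
t 14.23 p [550.83 -44.63  80.89] xang -83.71790181885943 tilt [-0.01 -0.  ] w 55.32231641610465 f [ 0.47 -0.39  0.29] m [ 0.    0.02 -0.02]
units [-0.03  0.01 -0.03] dist 1.2779223384901481 rows 0.030645619628061106
turn 0.0023055481967987033 rows 0.01844946663974344
```

View pics/c15.png

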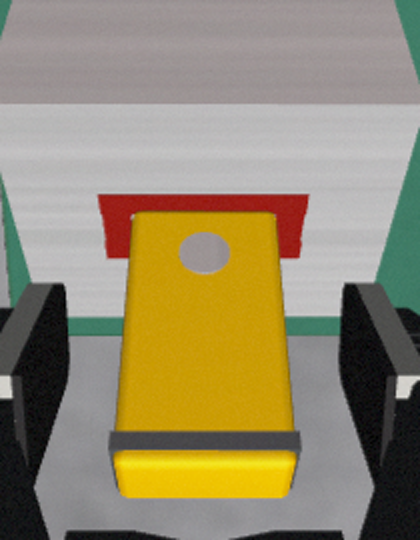

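>>> play_rows --pt "0 0 -0.2 0" --pt "0 0 -0.8 0" --pt "0 0 -1.8 0" --pt "0 0 -3.0 0" --pt "0 0 -4.0 0" --pt "0 0.5 -4.5 0" --pt "0 0.5 -4.6 0" --pt "0 0.5 -4.6 0"

```text
t: 14.95
eef_pos: [537.6, -45.8, 220.2]
orientation: [[0.109, -0.994, -0.009], [-0.994, -0.109, -0.005], [0.004, 0.009, -1.0]]
ft_force: [-0.8, -0.5, -0.2]
gripper_width: 55.9
```

Run:
```python
from h import *
from plant import camera,telemetry
P=camera_params('wrist');s=telemetry.state();import pickle;pickle.dump((P,s),open('P16.pkl','wb'))
im=camera('wrist')[:,:,::-1];cv2.imwrite('pics/w16.png',im)
cv2.imwrite('pics/c16.png',cv2.resize(im[150:350,220:430],None,fx=2.8,fy=2.8,interpolation=cv2.INTER_CUBIC))
im=camera('side')[:,:,::-1];cv2.imwrite('pics/s16.png',im)
cv2.imwrite('pics/cs16.png',cv2.resize(im[180:400,200:440],None,fx=2.7,fy=2.7,interpolation=cv2.INTER_CUBIC))
```

```text
(no output)
```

View pics/c16.png

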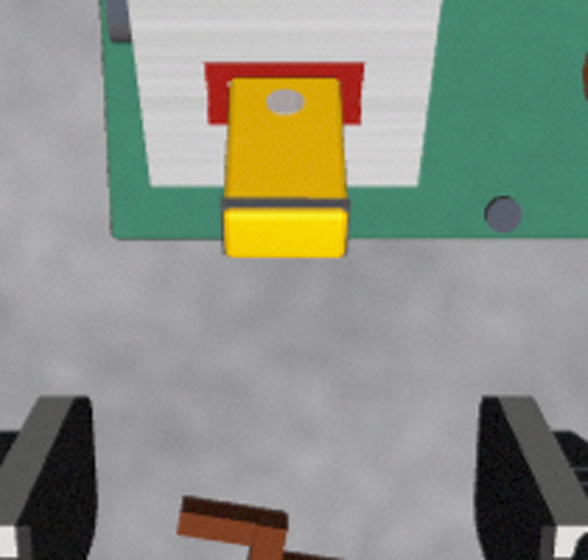

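View pics/cs16.png

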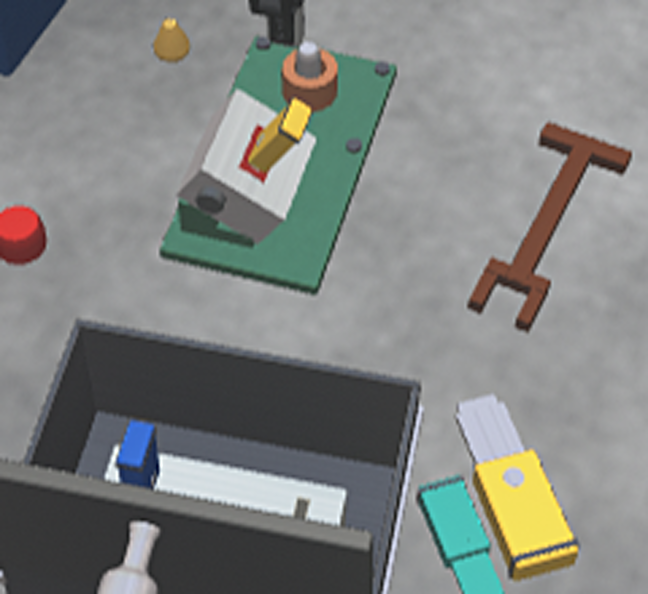

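```bash
python3 - <<'E'
from fit import *
import pickle
P,s=pickle.load(open('P16.pkl','rb'))
M=np.array([568.1,-41.8,72]);jx=np.array([.9942,.1071,0]);z=np.array([0,0,1.]);n=-.5*jx+.866*z;gx=.866*jx+.5*z
for nm,x,zz,ob in(('sh',8,0,177.9),('tf',8,54,224.3),('tb',-8,54,241.8),('ring top',3.25+3,0,172.1)):
    print(nm,proj('wrist',M+gx*x+n*zz,P),ob)
for d in(-2,-1,0,1,2):
  for ang in(0,3):
    a=np.radians(ang);n2=n*np.cos(a)-gx*np.sin(a);g2=gx*np.cos(a)+n*np.sin(a)
    print(d,ang,[round(proj('wrist',M+gx*d+g2*x+n2*zz,P)[1],1) for x,zz in((8,0),(8,54),(-8,54))])
E
python3 mv.py
```

```text
sh [321.18069799 174.63493032] 177.9
tf [321.30177726 225.01591236] 224.3
tb [321.23349236 241.44962899] 241.8
ring top [321.17446068 176.49150582] 172.1
-2 0 [np.float64(176.8), np.float64(227.2), np.float64(243.4)]
-2 3 [np.float64(177.1), np.float64(230.5), np.float64(245.6)]
-1 0 [np.float64(175.7), np.float64(226.1), np.float64(242.4)]
-1 3 [np.float64(176.1), np.float64(229.5), np.float64(244.6)]
0 0 [np.float64(174.6), np.float64(225.0), np.float64(241.4)]
0 3 [np.float64(175.0), np.float64(228.4), np.float64(243.7)]
1 0 [np.float64(173.6), np.float64(223.9), np.float64(240.5)]
1 3 [np.float64(173.9), np.float64(227.4), np.float64(242.7)]
2 0 [np.float64(172.5), np.float64(222.9), np.float64(239.5)]
2 3 [np.float64(172.8), np.float64(226.3), np.float64(241.7)]
t 15.05 p [537.3  -45.65 218.06] xang -83.72619659333282 tilt [-0.01 -0.  ] w 55.69037941338587 f [-0.18  0.64 -0.48] m [ 0.02 -0.04  0.  ]
```

The top edges of the gauge in the gap match the home pose within about 1 px. The shoulder edge reads 3 px low, the same offset as in the earlier fits, so I put it down to the rounded edge. Now the lid.

```bash
python3 mv.py 390 360 300 -79.3
```

```text
t 15.05 p [537.3  -45.65 218.06] xang -83.72619659333282 tilt [-0.01 -0.  ] w 55.69037941338587 f [-0.18  0.64 -0.48] m [ 0.02 -0.04  0.  ]
units [-13.97   3.44  -2.72] dist 439.27273010283983 rows 10.534118227885847
turn -0.07725170389421418 rows 0.6181838817503936
```

>>> play_rows --pt "-0.3 0.1 -0.4 0" --pt "-1.1 0.3 -1.0 0" --pt "-2.2 0.6 -1.6 -0.02" --pt "-3.4 0.85 -2.2 -0.04" --pt "-4.7 1.15 -2.6 -0.06" --pt "-6.0 1.45 -2.9 -0.077" --pt "-7.3 1.75 -2.95 -0.077" --pt "-8.6 2.05 -2.95 -0.077" --pt "-9.9 2.4 -2.95 -0.077" --pt "-11.2 2.7 -2.95 -0.077" --pt "-12.4 3.0 -2.95 -0.077" --pt "-13.4 3.3 -2.95 -0.077" --claw 0

```text
t: 16.05
eef_pos: [394.2, 346.1, 306.8]
orientation: [[0.187, -0.982, -0.014], [-0.982, -0.187, -0.004], [0.001, 0.014, -1.0]]
ft_force: [-0.1, -0.9, -1.3]
gripper_width: 0.3
```

```bash
python3 mv.py 390 360 300 -79.3
```

```text
t 16.05 p [394.22 346.08 306.78] xang -79.23146862811917 tilt [-0.01 -0.  ] w 0.3223386828171809 f [-0.11 -0.87 -1.28] m [-0.02 -0.01 -0.  ]
units [-0.48  0.05  0.23] dist 16.044898533838595 rows 0.3847697490129159
turn 0.001196098080229023 rows 0.009571420653746249
```

>>> play_rows --pt "-0.3 0.03 0 0" --pt "-0.48 0.05 0.1 0" --pt "-0.48 0.05 0.6 0" --pt "-0.48 0.05 1.3 0" --pt "-0.48 0.05 2.0 0" --pt "-0.48 0.05 2.5 0" --pt "-0.48 0.05 2.7 0" --pt "-0.48 0.05 2.7 0"

```text
t: 16.72
eef_pos: [389.0, 358.6, 224.5]
orientation: [[0.186, -0.982, -0.016], [-0.983, -0.186, -0.005], [0.002, 0.017, -1.0]]
ft_force: [0.1, 0.1, 0.2]
gripper_width: -0.0
```

```bash
python3 - <<'E'
from h import *
from plant import camera,telemetry
im=camera('side')[:,:,::-1];cv2.imwrite('pics/s17.png',im)
E
python3 mv.py 396.5 326 225 -79.3
```

```text
t 16.77 p [389.34 359.07 225.86] xang -79.28759128539362 tilt [-0.01 -0.  ] w 0.002203483962098839 f [-0.11 -0.29  0.19] m [ 0.02 -0.01 -0.04]
units [ 1.13 -0.03  0.03] dist 33.844610618927646 rows 0.811621357768049
turn 0.00021657292582164396 rows 0.00173306069921509
```

View pics/s17.png

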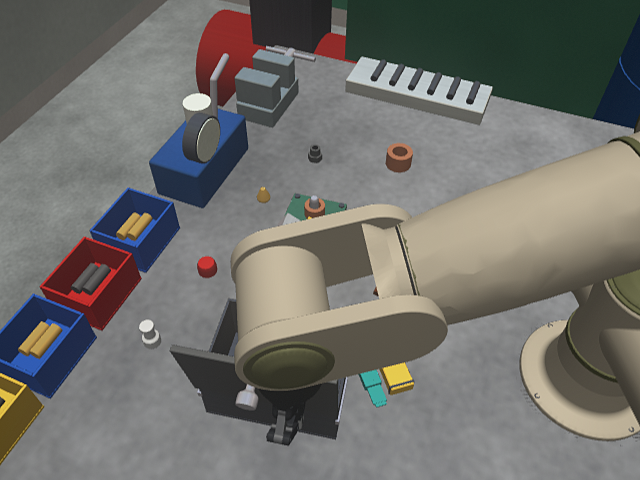

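>>> play_rows --pt "0.3 0 0 0" --pt "0.7 0 0.01 0" --pt "1.0 0 0.0 0" --pt "1.25 0 -0.02 0" --pt "1.5 0 -0.05 0" --pt "1.81 0 -0.09 0" --pt "2.05 0 -0.1 0" --pt "2.28 0 -0.09 0" --pt "2.51 0 -0.08 0" --pt "2.74 0 -0.05 0" --pt "2.97 0 0.0 0" --pt "3.2 0 0.04 0"

```text
t: 17.77
eef_pos: [407.8, 264.6, 226.5]
orientation: [[0.185, -0.983, -0.011], [-0.983, -0.185, -0.001], [-0.001, 0.011, -1.0]]
ft_force: [-0.6, 5.4, 4.0]
gripper_width: -0.2
```

Run:
```python
from h import *
from plant import camera,telemetry
im=camera('side')[:,:,::-1];cv2.imwrite('pics/s18.png',im)
s=telemetry.state();p=s['eef_pos'];wx=np.array([-.1857,.9826]);print('X',(p[:2]-[405,281])@wx,'Z',p[2]-108.5,s['ft_force'])
```

```text
X -17.64839149714291 Z 117.66682540435175 [0.55797715 3.92459446 5.7339925 ]
```

View pics/s18.png

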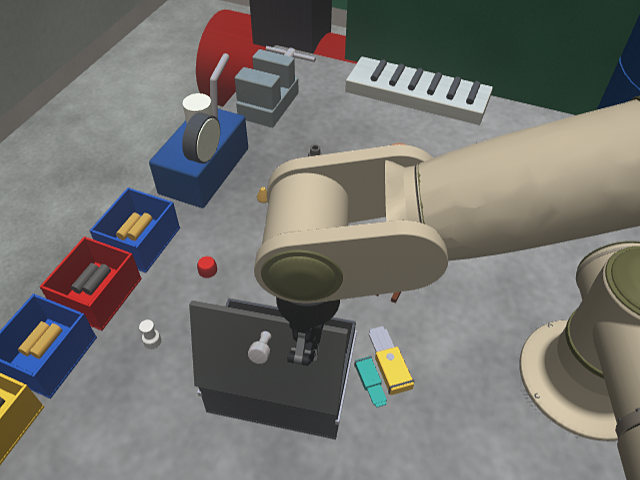

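>>> play_rows --pt "0.15 0 0.05 0" --pt "0.33 0 0.12 0" --pt "0.5 0 0.19 0" --pt "0.66 0 0.25 0" --pt "0.97 0 0.42 0" --pt "1.26 0 0.61 0" --pt "1.54 0 0.82 0" --pt "1.8 0 1.06 0" --pt "2.03 0 1.32 0" --pt "2.24 0 1.59 0" --pt "2.43 0 1.89 0" --pt "2.59 0 2.2 0"

```text
t: 18.82
eef_pos: [422.7, 185.9, 161.2]
orientation: [[0.184, -0.983, -0.007], [-0.983, -0.184, -0.002], [0.001, 0.008, -1.0]]
ft_force: [1.7, -0.4, 4.0]
gripper_width: 0.5
```

Run:
```python
from h import *
from plant import camera,telemetry
s=telemetry.state();p=s['eef_pos'];wx=np.array([-.1857,.9826]);print('X',(p[:2]-[405,281])@wx,'Z',p[2]-108.5,s['ft_force'],s['orientation'][:,2])
```

```text
X -96.76930929880353 Z 52.713615045602495 [ 1.69339292 -0.38488473  4.04254313] [-0.00744592 -0.00190663 -0.99997046]
```

>>> play_rows --pt "0.07 0 0.22 0" --pt "0.12 0 0.45 0" --pt "0.16 0 0.68 0" --pt "0.19 0 0.9 0" --pt "0.21 0 1.1 0" --pt "0.22 0 1.25 0" --pt "0.22 0 1.33 0" --pt "0.22 0 1.38 0" --pt "0.22 0 1.4 0"

```text
t: 19.57
eef_pos: [423.5, 179.3, 119.0]
orientation: [[0.184, -0.983, -0.008], [-0.983, -0.184, -0.002], [0.001, 0.008, -1.0]]
ft_force: [-0.9, -2.3, 3.4]
gripper_width: -0.2
```

Run:
```python
from h import *
from plant import camera,telemetry
s=telemetry.state();p=s['eef_pos'];wx=np.array([-.1857,.9826]);print('X',(p[:2]-[405,281])@wx,'Z',p[2]-108.5,s['ft_force'])
im=camera('side')[:,:,::-1];cv2.imwrite('pics/s19.png',im)
```

```text
X -103.3144153151389 Z 10.506411139326786 [-0.91365275 -2.27915627  3.36082682]
```

View pics/s19.png

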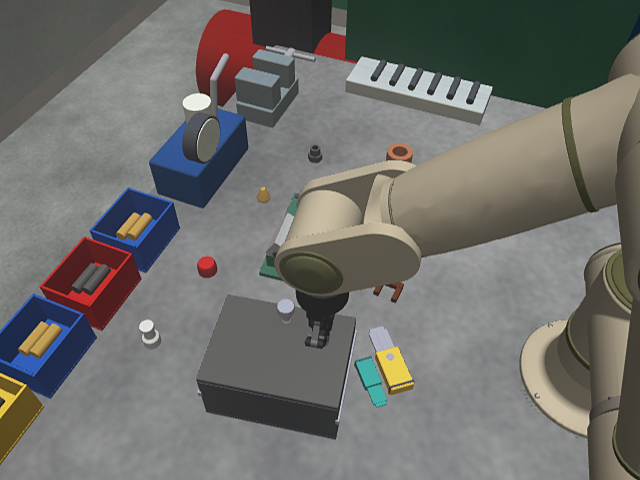

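Almost shut. I'll press a little further until the force rises.

>>> play_rows --pt "0 0 0.03 0" --pt "0 0 0.06 0" --pt "0 0 0.07 0" --pt "0 0 0.07 0"

```text
t: 19.95
eef_pos: [423.5, 179.5, 118.4]
orientation: [[0.185, -0.983, -0.007], [-0.983, -0.185, -0.002], [0.001, 0.007, -1.0]]
ft_force: [-6.3, -5.0, 18.8]
gripper_width: 0.0
```

>>> play_rows --pt "0 0 0.05 0" --pt "0 0 0.08 0" --pt "0 0 0.08 0"

```text
t: 20.2
eef_pos: [423.5, 179.5, 118.3]
orientation: [[0.185, -0.983, -0.006], [-0.983, -0.185, -0.002], [0.001, 0.007, -1.0]]
ft_force: [-10.9, -4.6, 30.2]
gripper_width: -0.4
```

>>> play_rows --pt "0 0 -0.3 0" --pt "0 0 -1 0" --pt "0 0 -2.0 0" --pt "0 0 -3.2 0" --pt "0 0 -4.2 0" --pt "0 1.0 -4.8 0" --pt "0 2.0 -5 0" --pt "0 3.0 -5 0" --pt "0 3.7 -5 0" --pt "0 4 -5 0" --pt "0 4 -5 0"

```text
t: 21.12
eef_pos: [305.5, 157.7, 269.3]
orientation: [[0.186, -0.983, -0.006], [-0.983, -0.186, -0.002], [0.001, 0.006, -1.0]]
ft_force: [0.3, 0.0, 0.6]
gripper_width: 0.0
```

Run:
```python
from h import *
from plant import camera,telemetry
for n in('side','top'):
    im=camera(n)[:,:,::-1];cv2.imwrite(f'pics/{n}20.png',im)
    if n=='side': cv2.imwrite('pics/cs20.png',cv2.resize(im[180:450,180:440],None,fx=2.2,fy=2.2,interpolation=cv2.INTER_CUBIC))
    else: cv2.imwrite('pics/ct20.png',cv2.resize(im[190:350,130:410],None,fx=2.8,fy=2.8,interpolation=cv2.INTER_CUBIC))
```

```text
(no output)
```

View pics/cs20.png

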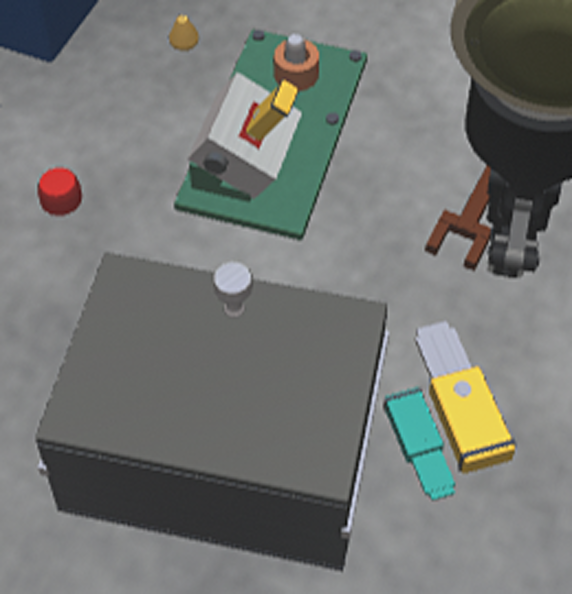

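View pics/ct20.png

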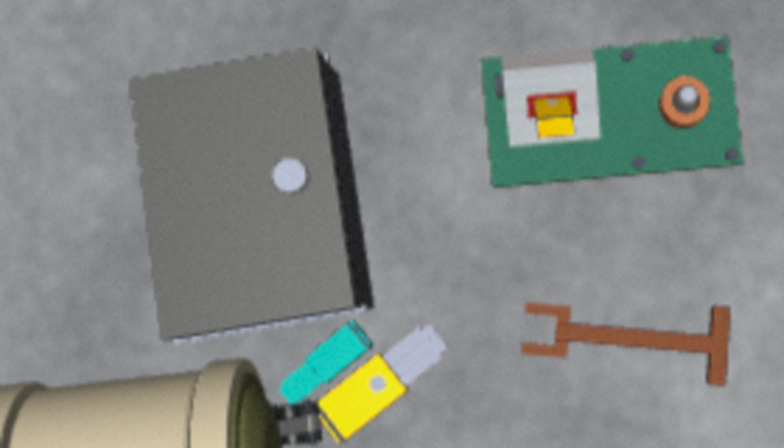

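```bash
python3 -c "
from plant import env,telemetry
print(telemetry.state()['t'],env.job_done())"
```

```text
the job is handed in; nothing more can be done
21.2167 None
```

The job is done and handed in at 21.2 s, with the gripper clear of everything.

- **Spacer:** The 44 mm copper sleeve is on the post and sits on the base plate. It stopped on contact at the expected height (TCP 20.7 mm), and later pictures show it flat on the plate.
- **Yellow gauge:** I tilted it about 30° in the grip by swinging it with its blade tip in the rack slot. I then pushed it along the slanted gap until it stopped hard at about 49 N.
    - **Settling:** On release it shifted about 1.5 mm toward the robot, within the gap's play.
    - **Check:** The edges at the top of its handle match the home pose within about 1 px. The shoulder edge reads about 3 px (1.5 mm) off. The earlier fits showed the same offset, so I put it down to a rounded edge, but I could not confirm that.
- **Lid:** It is pushed fully shut. The fingertip stopped at z = 118.3 mm under 30 N, which matches the shut lid's outer face at 118.5 mm.
- **Bystanders:** I moved nothing else, and the blue gauge was left in its slot. The larger yellow and the turquoise look-alikes stood upright at the start and now lie on the slab. The larger yellow one was already down in a picture at 5 s, before the arm went near it. The turquoise one was first seen down at 9.6 s, and I felt no contact with either.

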